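Fit the missing U-clamp on the bakery's basket rail

ROBOT

A 7-joint arm with a two-finger parallel gripper is mounted at the origin on the work surface. World frame = base frame: x ahead of the robot, y to its left, z up, the work surface at z = 0. Lengths are in m, angles in rad, forces in N, time in s.
With the tool pointing down it reaches from about 0.4 to 0.85 m from the base axis. Payload 4.5 kg.
Tool frame: the origin (TCP) lies on the centre line of the jaws, within the pads' length; the fingertips stand 11 mm ahead of it and the grasp point (between the pads) lies 8 mm behind it; z points along the fingers, y is the line along which they close (so a half turn about z gives the same grasp; the last joint's range is limited). The gripper opens to 88 mm and grips with 3 to 60 N. Pads are 18 mm wide; open, the fingers measure 123 mm over their backs; the gripper's body (75 mm by 187 mm) begins 45 mm behind the grasp point.
Start: joints at [-1.289, 0.689, -0.195, 1.565, 0.157, 0.902, -0.215], TCP at [0.153, 0.606, 0.25] pointing down, gripper open.
Joint ranges: [-3.01, 3.01], [-0.46, 2.08], [-1.47, 1.51], [0.13, 2.56], [-1, 4.14], [0.04, 2.09], [-2.66, 2.66]. Speed limits (rad/s): [2.57, 2.57, 3.14, 3.14, 3.14, 3.14, 3.14].

INTERFACE

Orientations are given as a unit quaternion [x, y, z, w].
In Python, from plant import * gives the robot as it stands. The module is installed in compiled form; this text tells all that it offers.
- The arm moves only by the tool send_rows, never from a script. Its argument "motion" is a list of rows, each an object of numbers: "x", "y", "z": the shift along the tool's x, y, z in cm; "rx", "ry", "rz": the turn, a rotation vector about the tool's x, y, z in rad; "jaw": the finger opening in cm, from 0 to 8.81. In form: [{"x": .., "y": .., "z": .., "rx": .., "ry": .., "rz": .., "jaw": ..}, ...]. A call has exactly 5 rows; each row shifts and turns the commanded pose from where the row before left it, along the tool's axes as they then stand; what a row does not reach is not made up. A row lasts 1/10 s, in which the tool goes at most 50 mm and 8.59 degrees, less where a joint would pass 70% of its speed; a pose out of reach is approached as far as the arm can. A call is refused whole if a number of a shift passes 5 or a number of a turn 0.15, either way. A call with a gripper value outside its range is refused whole. The fingers move at their own pace and stop on an object; "grip_force" is the grip in N (left out, the last holds). Time passes only in rows, so rows that do not move let the fingers close, or fill a call up. It gives the time, the measured TCP pose, the force, the opening and the grip force at its end, in the units of the state.
- get_state(): the state, without advancing time (a new reading comes with each control period).
- snapshot(name): name is "scene" or "top"; returns a dict with "img" (480x640x3 uint8, red, green, blue), "vertical_fov" (degrees; the focal length in pixels is half the picture's height over the tangent of half this angle, whatever the lens; pixels are square), "cx", "cy" (the principal point, pixels), "extrinsics" (4x4, takes a point from camera to world coordinates). Camera axes: x right, y up, looking along -z (the intrinsics and any distortion apply to the point x, -y, -z); pixel columns grow to the right and rows downward; lengths in m; the calibration is good to about 2 mm. A picture is of the moment at which its call begins. There is no depth.
- finish_job(): hands the job in; it is judged then, once.
The state is a dict: "clock": time; "q": joint angles; "qd": joint speeds; "joint_torque": joint torques, N m; "tool_pos": TCP position; "eef_rot": TCP orientation; "contact_force": force on the tool from outside, world axes, zero at the start; "moment": the same for the moment, N m; "opening": opening from 0.0 (shut) to 1.0 (fully open); "finger_force": force on a finger pad.
Only numpy, scipy, OpenCV 4.12 (cv2) and the standard library are available. Lean on these libraries where they do the work, as an engineer would, in place of code of your own. Each camera call takes 0.05 s, during which the arm holds its last target. There are 200 camera calls.

TASK

One of the two brackets under the steel tube of the basket rail still lacks its U-clamp. Take the U-clamp whose legs match that bracket's holes from the wooden rack and lower it over the tube so that both legs go through the bracket's two holes and it sits fully home on the tube, then let go. Leave the other two clamps standing in the rack.

Things in the scene. Friction and masses are not known exactly. Their poses are not given: they have to be found in the camera images.
- clamp: U-clamp to fit: steel U-bolt, 8 mm bar, legs down, 64 mm apart between centres, black grip block on the crown. Origin midway between leg tips, at tip level; z up, x leg to leg (half turn = same). Crown underside z 75 mm; block z 80-120 mm, 30 mm in x, 14 mm in y, centred. 0.11 kg. Stands within 4 deg of upright, legs 40 mm deep in a slot of the 52 mm high fixed rack, any of its 3.
- bracket: Empty dark steel bracket, fixed. Origin: centre of its underside; z up. Plate 130 (x) x 50 (y) mm, top z 60, 8 thick, round through holes d 22 at x = -32 and +32, y 0. Between them on the plate lies the fixed tube, d 40, along y, top z 100. A clamp fully home has its x along this x, tips at z 25. A like bracket 180 mm off along the tube, on either side, already has its clamp (top z 145).
- narrow_clamp: U-clamp too narrow for the tube: legs 44 mm apart between centres; otherwise like the clamp, same heights and frame. Stands in another slot of the rack (slots parallel, 112 x 10 mm, 85 mm apart) and stays there.
- wide_clamp: U-clamp too wide for the holes: legs 90 mm apart between centres; otherwise like the clamp, same heights and frame. Stands in another slot of the rack and stays there.
Mind the look-alikes: they are no part of the job. Leave any orange or pink look-alike of the clamp alone.

How it is judged:
By the outcome, as a careful person would: the job done as asked, in the order asked, and still so for the second after the job is handed in, with the robot touching nothing.
It also fails if it takes over 42 s, if anything falls off the work surface, if the arm or the gripper's body presses on something with over 40 N, if the wrist force passes 120 N, or if a joint passes its speed limit or range.

## Working session

There is one attempt and no reset: what is moved stays moved. The work goes in short steps, Python scripts to look and compute and a tool call to move; the robot and the scene stay as the last step left them, time stands still between calls to the robot, and variables do not carry over. Pictures are saved under pics/ and viewed, at most 10 in all, crops included, and the job is handed in when it is done.

Besides the shell and the picture viewer there is one more tool, called after "Emit:" as name(argument=value, ...), one argument or row to a line, values as JSON. send_rows: Moves the arm, as the interface text tells. Its arguments: {"type":"object","properties":{"motion":{"type":"array"},"grip_force":{"type":"number"}},"required":["motion"]}

```bash
mkdir -p pics; cat > h.py <<'E'
from plant import *
import numpy as np, cv2
from scipy.spatial.transform import Rotation as R
def snap(n,f):
    s=snapshot(n); cv2.imwrite(f'pics/{f}.png',s['img'][:,:,::-1]); np.save(f'pics/{f}.npy',s,allow_pickle=True); return s
def load(f): return np.load(f'pics/{f}.npy',allow_pickle=True).item()
def foc(s): return 240/np.tan(np.radians(s['vertical_fov'])/2)
def ray(s,u,v):
    f=foc(s);E=np.array(s['extrinsics']);d=E[:3,:3]@np.array([(u-s['cx'])/f,-(v-s['cy'])/f,-1]);return E[:3,3],d
def atz(s,u,v,z):
    o,d=ray(s,u,v);return o+d*(z-o[2])/d[2]
def proj(s,p):
    f=foc(s);E=np.array(s['extrinsics']);c=E[:3,:3].T@(np.array(p)-E[:3,3]);return np.array([s['cx']-f*c[0]/c[2],s['cy']+f*c[1]/c[2]])
def tri(a,b):
    (o1,d1),(o2,d2)=a,b;d1=d1/np.linalg.norm(d1);d2=d2/np.linalg.norm(d2)
    t=np.linalg.lstsq(np.c_[d1,-d2],o2-o1,rcond=None)[0];p,q=o1+t[0]*d1,o2+t[1]*d2;return (p+q)/2,np.linalg.norm(p-q)
E
python3 - <<'E'
from h import *
np.set_printoptions(precision=4,suppress=True)
for n in('scene','top'):
    s=snap(n,n+'0');print({k:v for k,v in s.items() if k!='img'})
print(get_state())
E
```

```text
{'vertical_fov': 48.507034073537255, 'cx': 318.918234561509, 'cy': 238.64613911923317, 'extrinsics': array([[ 0.6013, -0.5349,  0.5935,  1.151 ],
       [ 0.799 ,  0.406 , -0.4436, -0.3465],
       [-0.0037,  0.7409,  0.6716,  0.7299],
       [ 0.    ,  0.    ,  0.    ,  1.    ]])}
{'vertical_fov': 45.13577356090812, 'cx': 318.58158867197875, 'cy': 243.4708309162762, 'extrinsics': array([[-0.0164,  0.9803, -0.1968,  0.2975],
       [-0.9998, -0.0175, -0.004 ,  0.1022],
       [-0.0074,  0.1967,  0.9804,  1.1141],
       [ 0.    ,  0.    ,  0.    ,  1.    ]])}
{'clock': 0.1, 'q': array([-1.2892,  0.6899, -0.1946,  1.5662,  0.1573,  0.9025, -0.2151]), 'qd': array([-0.0009, -0.0024,  0.0006, -0.0027,  0.0001,  0.0002, -0.0003]), 'joint_torque': array([ -0.0025, -52.8501,  -1.2715, -15.3837,  -0.0526,   0.002 ,
         0.    ]), 'tool_pos': array([0.1532, 0.6054, 0.249 ]), 'eef_rot': array([ 0.1235,  0.9923, -0.0008, -0.0001]), 'contact_force': array([0.3902, 0.0465, 0.2628]), 'moment': array([0.0511, 0.032 , 0.0284]), 'finger_force': 0.0, 'opening': 0.9976225523021677}
```

View pics/scene0.png

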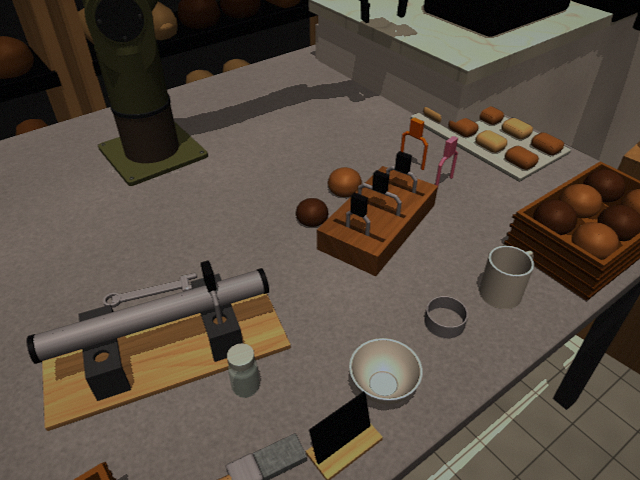

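View pics/top0.png

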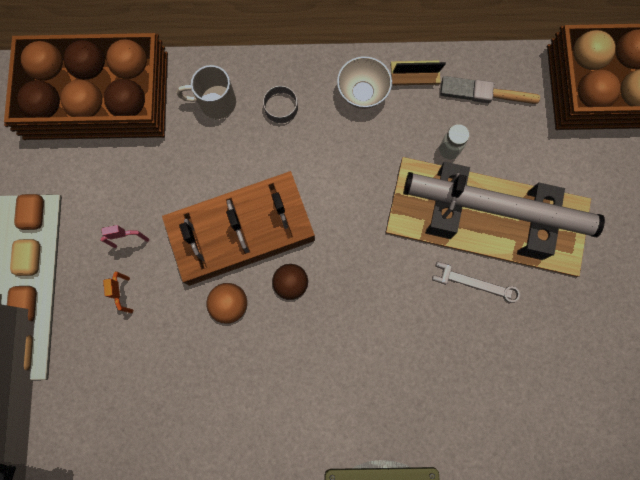

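The rack holds three black-block clamps at about scene (359,205), (381,182), (403,163) and top (188,230), (233,218), (279,203). The orange and pink decoys stand outside the rack. The empty bracket is at top (545,222) and scene (103,355). Next I'll enlarge both views.

```bash
python3 - <<'E'
from h import *
s=load('scene0');t=load('top0')
a=cv2.resize(s['img'][140:280,310:450],None,fx=4,fy=4,interpolation=cv2.INTER_CUBIC)
b=cv2.resize(t['img'][165:290,155:325],None,fx=4.7,fy=4.7,interpolation=cv2.INTER_CUBIC)
adj=lambda x:np.clip(x*1.7,0,255).astype('uint8')
cv2.imwrite('pics/c1.png',adj(a)[:,:,::-1]);cv2.imwrite('pics/c2.png',adj(b)[:,:,::-1])
c=cv2.resize(t['img'][150:280,380:610],None,fx=3.4,fy=3.4,interpolation=cv2.INTER_CUBIC)
cv2.imwrite('pics/c3.png',adj(c)[:,:,::-1])
E
```

```text
(no output)
```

View pics/c1.png

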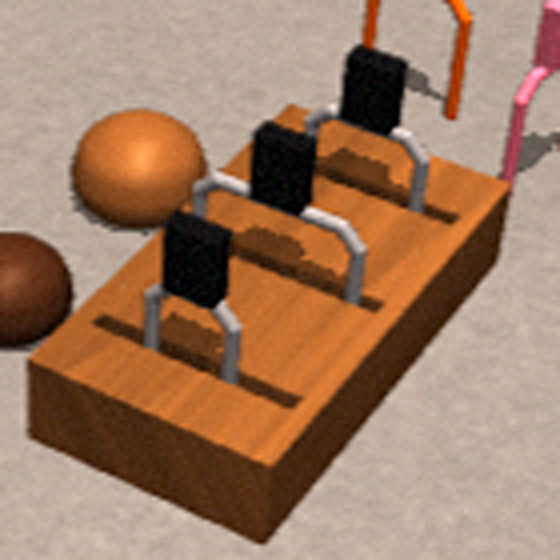

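View pics/c2.png

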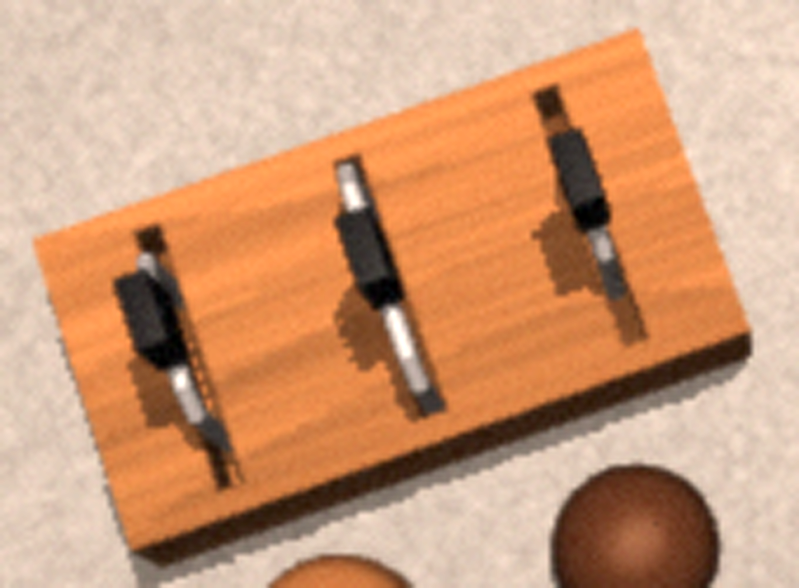

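View pics/c3.png

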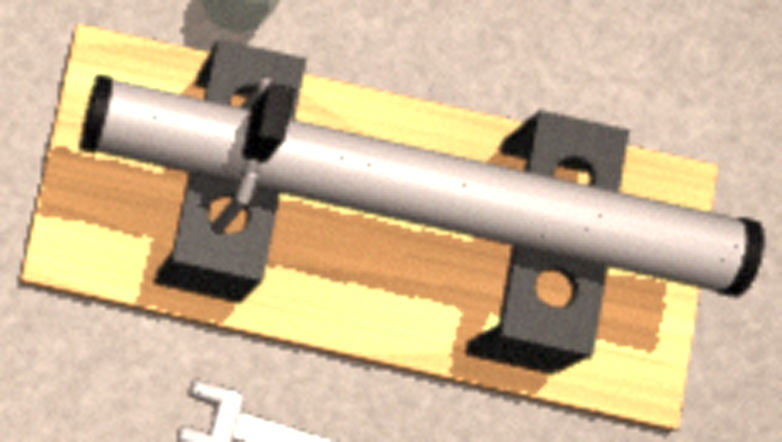

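```bash
python3 - <<'E'
from h import *
np.set_printoptions(precision=4,suppress=True)
s=load('scene0');t=load('top0')
adj=lambda x:np.clip(x*1.9,0,255).astype('uint8')
a=cv2.resize(s['img'][255:410,20:280],None,fx=3,fy=3,interpolation=cv2.INTER_CUBIC)
cv2.imwrite('pics/c4.png',adj(a)[:,:,::-1])
def blob(im,c,r=14):
    g=im.max(2)<45; m=np.zeros_like(g); m[c[1]-r:c[1]+r,c[0]-r:c[0]+r]=1
    n,l,st,ce=cv2.connectedComponentsWithStats((g&m).astype('uint8'))
    i=1+np.argmax(st[1:,4]); return ce[i],st[i]
for cs,ct in [((403,163),(187,233)),((381,182),(233,218)),((359,205),(279,203))]:
    (u,st1),(v,st2)=blob(s['img'],cs),blob(t['img'],ct)
    print(u,st1,v,st2,tri(ray(s,*u),ray(t,*v)))
k=lambda x,y:(155+x/4.7,165+y/4.7)
for e in [((150,238),(228,487)),((348,163),(432,410)),((548,100),(632,338))]:
    A,B=[atz(t,*k(*q),.052) for q in e];print('slot',A,B,(A+B)/2,np.linalg.norm(B-A),np.degrees(np.arctan2(*(B-A)[1::-1])))
E
```

```text
[402.8425 162.2911] [394 151  18  24 292] [187.4259 232.4676] [180 222  15  22 216] (array([0.5227, 0.3392, 0.1119]), np.float64(0.0004959979296139752))
[380.845  181.7386] [372 170  23  24 329] [233.44   219.5257] [227 209  14  22 175] (array([0.5453, 0.2579, 0.1116]), np.float64(0.0005079803278265552))
[358.5528 203.8889] [345 192  28  25 369] [277.875  203.3158] [272 193  13  22 152] (array([0.5732, 0.1779, 0.1126]), np.float64(0.00041836811593550037))
slot [0.569  0.3554 0.052 ] [0.4668 0.3216 0.052 ] [0.5179 0.3385 0.052 ] 0.10771282236290397 -161.6801582910336
slot [0.5989 0.2759 0.052 ] [0.4964 0.2409 0.052 ] [0.5476 0.2584 0.052 ] 0.1083368543675615 -161.1898280028338
slot [0.624  0.1947 0.052 ] [0.5243 0.1611 0.052 ] [0.5741 0.1779 0.052 ] 0.10526217202841012 -161.38849327228814
```

View pics/c4.png

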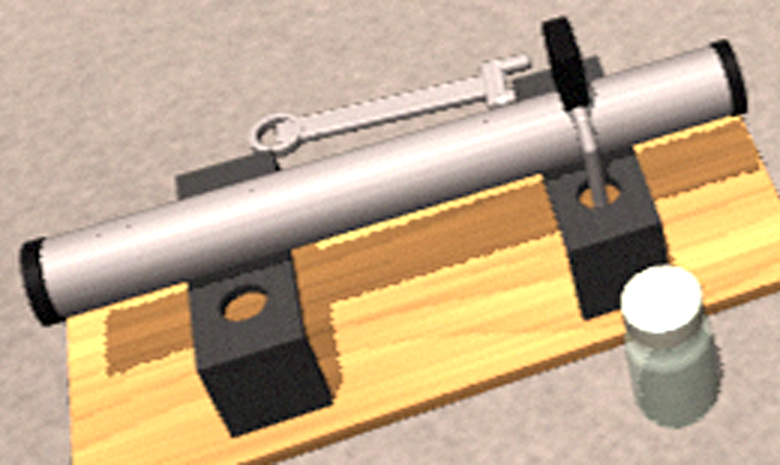

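```bash
python3 - <<'E'
from h import *
from scipy.optimize import least_squares
np.set_printoptions(precision=4,suppress=True)
s=load('scene0');t=load('top0')
kt=lambda x,y:np.array((380+x/3.4,150+y/3.4)); ks=lambda x,y:np.array((20+x/3,255+y/3))
h=.065;w=.025
obs=[(t,(h,w),kt(540,110)),(t,(h,-w),kt(630,128)),(t,(-h,-w),kt(590,352)),(t,(-h,w),kt(500,335)),(t,(-.032,0),kt(556,287)),
(s,(h,-w),ks(203,370)),(s,(h,w),ks(307,338)),(s,(-h,-w),ks(176,178)),(s,(.032,0),ks(245,304))]
def pt(p,a,z=.06):
    c,n=np.cos(p[3]),np.sin(p[3]);return np.array([p[0]+c*a[0]-n*a[1],p[1]+n*a[0]+c*a[1],p[2]+z])
f=lambda p:np.concatenate([proj(S,pt(p,a))-o for S,a,o in obs])
r=least_squares(f,[.55,-.3,.02,-.2],loss='soft_l1')
print(r.x,np.degrees(r.x[3]));print(f(r.x).reshape(-1,2))
# other clamp top check, tube ends
for q in [(0,.18),(0,.0)]: print(pt(r.x,q,.1),proj(t,pt(r.x,q,.1)),proj(s,pt(r.x,q,.1)))
# target clamp leg points on rack
kc=lambda x,y:(155+x/4.7,165+y/4.7)
kk=lambda x,y:(310+x/4,140+y/4)
print('near leg scene',atz(s,*kk(416,208),.052))
B=np.array([.5227,.3392,.052]);d=np.array([np.cos(.323),np.sin(.323),0])
for a in(-.032,.032): 
  P=B+a*d; u=proj(t,P);v=proj(s,P);print('pred leg',P,(u-[155,165])*4.7,(v-[310,140])*4)
print('yaw tool',R.from_quat(get_state()['eef_rot']).as_matrix())
E
```

```text
[ 0.5485 -0.3161  0.0097 -0.244 ] -13.98186532332267
[[-0.9614 -0.3434]
 [-0.9332  0.079 ]
 [ 0.5572  0.6896]
 [-0.0631 -0.3213]
 [-0.2749 -0.3346]
 [-1.4417  0.8364]
 [-0.2634 -0.1639]
 [ 0.0719 -0.0001]
 [ 0.0913 -0.5694]]
[ 0.592  -0.1415  0.1097] [455.0404 190.6154] [210.9875 287.6587]
[ 0.5485 -0.3161  0.1097] [554.339  212.2742] [ 91.8276 323.1043]
near leg scene [0.5561 0.3474 0.052 ]
pred leg [0.4924 0.329  0.052 ] [210.7456 423.7884] [307.5451 163.3042]
pred leg [0.553  0.3494 0.052 ] [163.9608 276.2762] [414.5264 203.8451]
yaw tool [[-0.9695  0.2451 -0.0003]
 [ 0.2451  0.9695 -0.0016]
 [-0.0001 -0.0016 -1.    ]]
```

The clamp that fits is the one at top (188,230) / scene (403,163). Its leg spacing matches 64 mm: predicted and seen leg feet agree to about 3 mm. The middle clamp is clearly the wide one, and the one at scene (359,205) is the narrow one. The bracket fit residuals are under 1.5 px. The arm can set out now.

Emit:
send_rows(
  motion=[
    {"x": -4.2, "y": -1.7, "jaw": 8.8},
    {"x": -4.2, "y": -1.7, "jaw": 8.8},
    {"x": -4.2, "y": -1.7, "jaw": 8.8},
    {"x": -4.2, "y": -1.7, "jaw": 8.8},
    {"x": -4.2, "y": -1.7, "jaw": 8.8},
  ],
)

```text
schema error: expected keys x, y, z, rx, ry, rz, jaw
```

Emit:
send_rows(
  motion=[
    {"x": -4.2, "y": -1.7, "jaw": 8.8},
    {"x": -4.2, "y": -1.7, "jaw": 8.8},
    {"x": -4.2, "y": -1.7, "jaw": 8.8},
    {"x": -4.2, "y": -1.7, "jaw": 8.8},
    {"x": -4.2, "y": -1.7, "jaw": 8.8},
  ],
)

```text
schema error: expected keys x, y, z, rx, ry, rz, jaw
```

Emit:
send_rows(
  motion=[
    {"rz": -0.114, "jaw": 6},
    {"rz": -0.114, "jaw": 6},
    {"rz": -0.114, "jaw": 6},
    {"rz": -0.114, "jaw": 6},
    {"rz": -0.115, "jaw": 6},
  ],
)

```text
schema error: expected keys x, y, z, rx, ry, rz, jaw
```

```bash
cat >> h.py <<'E'
def go(p,yaw_y):
    st=get_state();M=R.from_quat(st['eef_rot']).as_matrix()
    np.set_printoptions(precision=4,suppress=True)
    y=np.array([np.cos(yaw_y),np.sin(yaw_y),0]);z=np.array([0,0,-1.]);T=np.c_[np.cross(y,z),y,z]
    print('t',st['clock'],'pos',st['tool_pos'],'shift cm',M.T@(np.array(p)-st['tool_pos'])*100,'rot',R.from_matrix(M.T@T).as_rotvec(),'F',st['contact_force'],'open',st['opening'],'ff',st['finger_force'])
E
python3 -c "
from h import *
go([.5227,.3392,.109],np.radians(108.5))"
```

```text
t 0.1 pos [0.1532 0.6054 0.249 ] shift cm [-42.348  -16.7236  14.0318] rot [-0.0016 -0.0004 -0.5706] F [0.3902 0.0465 0.2628] open 0.9976225523021677 ff 0.0
```

All keys are required, so I'm resending.

Emit:
send_rows(
  motion=[
    {"x": -4.2, "y": -1.7, "z": 0, "rx": 0, "ry": 0, "rz": 0, "jaw": 8.8},
    {"x": -4.2, "y": -1.7, "z": 0, "rx": 0, "ry": 0, "rz": 0, "jaw": 8.8},
    {"x": -4.2, "y": -1.7, "z": 0, "rx": 0, "ry": 0, "rz": 0, "jaw": 8.8},
    {"x": -4.2, "y": -1.7, "z": 0, "rx": 0, "ry": 0, "rz": 0, "jaw": 8.8},
    {"x": -4.2, "y": -1.7, "z": 0, "rx": 0, "ry": 0, "rz": 0, "jaw": 8.8},
  ],
)

```text
clock: 0.6
tool_pos: [0.3372, 0.4706, 0.2494]
eef_rot: [0.123, 0.992, -0.0, -0.0]
contact_force: [1.5, 0.1, 0.4]
opening: 1.0
finger_force: 0.0
```

Emit:
send_rows(
  motion=[
    {"x": -4.2, "y": -1.7, "z": 0, "rx": 0, "ry": 0, "rz": 0, "jaw": 8.8},
    {"x": -4.2, "y": -1.7, "z": 0, "rx": 0, "ry": 0, "rz": 0, "jaw": 8.8},
    {"x": -4.2, "y": -1.7, "z": 0, "rx": 0, "ry": 0, "rz": 0, "jaw": 8.8},
    {"x": -4.2, "y": -1.7, "z": 0, "rx": 0, "ry": 0, "rz": 0, "jaw": 8.8},
    {"x": -4.2, "y": -1.7, "z": 0, "rx": 0, "ry": 0, "rz": 0, "jaw": 8.8},
  ],
)

```text
clock: 1.1
tool_pos: [0.5199, 0.3366, 0.2494]
eef_rot: [0.124, 0.992, -0.0, -0.0]
contact_force: [0.2, 0.3, 0.3]
opening: 0.995
finger_force: 0.0
```

Emit:
send_rows(
  motion=[
    {"x": 0, "y": 0, "z": 0, "rx": 0, "ry": 0, "rz": -0.114, "jaw": 6},
    {"x": 0, "y": 0, "z": 0, "rx": 0, "ry": 0, "rz": -0.114, "jaw": 6},
    {"x": 0, "y": 0, "z": 0, "rx": 0, "ry": 0, "rz": -0.114, "jaw": 6},
    {"x": 0, "y": 0, "z": 0, "rx": 0, "ry": 0, "rz": -0.114, "jaw": 6},
    {"x": 0, "y": 0, "z": 0, "rx": 0, "ry": 0, "rz": -0.114, "jaw": 6},
  ],
)

```text
clock: 1.6
tool_pos: [0.5186, 0.3378, 0.2492]
eef_rot: [-0.163, 0.987, -0.0, -0.0]
contact_force: [0.2, 0.3, 0.3]
opening: 0.68
finger_force: 0.0
```

```bash
python3 -c "
from h import *
go([.5227,.3392,.109],np.radians(108.5))"
```

```text
t 1.6 pos [0.5186 0.3378 0.2492] shift cm [-0.4513  0.0068 14.0237] rot [-0.0004 -0.0009  0.004 ] F [0.1794 0.2644 0.3384] open 0.6795799689484241 ff 0.0
```

Emit:
send_rows(
  motion=[
    {"x": -0.4, "y": 0, "z": 3, "rx": 0, "ry": 0, "rz": 0, "jaw": 6},
    {"x": 0, "y": 0, "z": 3, "rx": 0, "ry": 0, "rz": 0, "jaw": 6},
    {"x": 0, "y": 0, "z": 3, "rx": 0, "ry": 0, "rz": 0, "jaw": 6},
    {"x": 0, "y": 0, "z": 3, "rx": 0, "ry": 0, "rz": 0, "jaw": 6},
    {"x": 0, "y": 0, "z": 2, "rx": 0, "ry": 0, "rz": 0, "jaw": 6},
  ],
)

```text
clock: 2.1
tool_pos: [0.5215, 0.3384, 0.1072]
eef_rot: [-0.16, 0.987, -0.001, -0.001]
contact_force: [-0.7, -1.0, 0.0]
opening: 0.679
finger_force: 0.0
```

Emit:
send_rows(
  motion=[
    {"x": 0, "y": 0, "z": 0, "rx": 0, "ry": 0, "rz": 0, "jaw": 3},
    {"x": 0, "y": 0, "z": 0, "rx": 0, "ry": 0, "rz": 0, "jaw": 2},
    {"x": 0, "y": 0, "z": 0, "rx": 0, "ry": 0, "rz": 0, "jaw": 0.5},
    {"x": 0, "y": 0, "z": 0, "rx": 0, "ry": 0, "rz": 0, "jaw": 0.5},
    {"x": 0, "y": 0, "z": 0, "rx": 0, "ry": 0, "rz": 0, "jaw": 0.5},
  ],
  grip_force=30,
)

```text
clock: 2.6
tool_pos: [0.523, 0.3397, 0.1108]
eef_rot: [-0.16, 0.987, 0.0, 0.001]
contact_force: [0.7, -1.2, 0.7]
opening: 0.252
finger_force: 0.0
```

```bash
python3 -c "
from h import *
go([.5227,.3392,.109],np.radians(108.5))"
```

```text
t 2.6 pos [0.523  0.3397 0.1108] shift cm [ 0.0503 -0.0405  0.1787] rot [ 0.0006  0.0017 -0.0008] F [ 0.686  -1.1722  0.6657] open 0.2516136475930096 ff 0.0
```

Still closing, so I'll wait for the fingers and then lift.

Emit:
send_rows(
  motion=[
    {"x": 0, "y": 0, "z": 0, "rx": 0, "ry": 0, "rz": 0, "jaw": 0.5},
    {"x": 0, "y": 0, "z": 0, "rx": 0, "ry": 0, "rz": 0, "jaw": 0.5},
    {"x": 0, "y": 0, "z": 0, "rx": 0, "ry": 0, "rz": 0, "jaw": 0.5},
    {"x": 0, "y": 0, "z": 0, "rx": 0, "ry": 0, "rz": 0, "jaw": 0.5},
    {"x": 0, "y": 0, "z": 0, "rx": 0, "ry": 0, "rz": 0, "jaw": 0.5},
  ],
  grip_force=30,
)

```text
clock: 3.1
tool_pos: [0.5228, 0.3398, 0.1101]
eef_rot: [-0.16, 0.987, 0.0, 0.0]
contact_force: [0.0, 0.9, 3.8]
opening: 0.158
finger_force: 30.0
```

Emit:
send_rows(
  motion=[
    {"x": 0, "y": 0, "z": -1, "rx": 0, "ry": 0, "rz": 0, "jaw": 0.5},
    {"x": 0, "y": 0, "z": -1, "rx": 0, "ry": 0, "rz": 0, "jaw": 0.5},
    {"x": 0, "y": 0, "z": -1, "rx": 0, "ry": 0, "rz": 0, "jaw": 0.5},
    {"x": 0, "y": 0, "z": -2, "rx": 0, "ry": 0, "rz": 0, "jaw": 0.5},
    {"x": 0, "y": 0, "z": -2, "rx": 0, "ry": 0, "rz": 0, "jaw": 0.5},
  ],
)

```text
clock: 3.6
tool_pos: [0.5224, 0.3391, 0.1808]
eef_rot: [-0.16, 0.987, -0.0, -0.0]
contact_force: [1.2, -0.6, -1.7]
opening: 0.156
finger_force: 30.0
```

Emit:
send_rows(
  motion=[
    {"x": 0, "y": 0, "z": -2, "rx": 0, "ry": 0, "rz": 0, "jaw": 0.5},
    {"x": 0, "y": 0, "z": -3, "rx": 0, "ry": 0, "rz": 0, "jaw": 0.5},
    {"x": 0, "y": 0, "z": -3, "rx": 0, "ry": 0, "rz": 0, "jaw": 0.5},
    {"x": 0, "y": 0, "z": -2, "rx": 0, "ry": 0, "rz": 0, "jaw": 0.5},
    {"x": 0, "y": 0, "z": 0, "rx": 0, "ry": 0, "rz": 0, "jaw": 0.5},
  ],
)

```text
clock: 4.1
tool_pos: [0.5238, 0.3405, 0.2834]
eef_rot: [-0.16, 0.987, 0.002, 0.003]
contact_force: [-0.6, 0.2, -0.2]
opening: 0.153
finger_force: 30.0
```

```bash
python3 - <<'E'
from h import *
go([.5485,-.3161,.28],np.radians(76))
s=snap('scene','scene1')
im=np.clip(s['img'].astype(float)*1.7,0,255).astype('uint8')
c=proj(s,get_state()['tool_pos']).astype(int);print(c)
a=im[max(0,c[1]-100):c[1]+120,max(0,c[0]-110):c[0]+110]
cv2.imwrite('pics/c5.png',cv2.resize(a,None,fx=2.7,fy=2.7,interpolation=cv2.INTER_CUBIC)[:,:,::-1])
E
```

```text
t 4.1 pos [0.5238 0.3405 0.2834] shift cm [ 18.427  -63.0729   0.0793] rot [0.004  0.0055 0.5662] F [-0.6451  0.1842 -0.2045] open 0.15274720021320032 ff 29.979828125797212
[412  85]
```

View pics/c5.png

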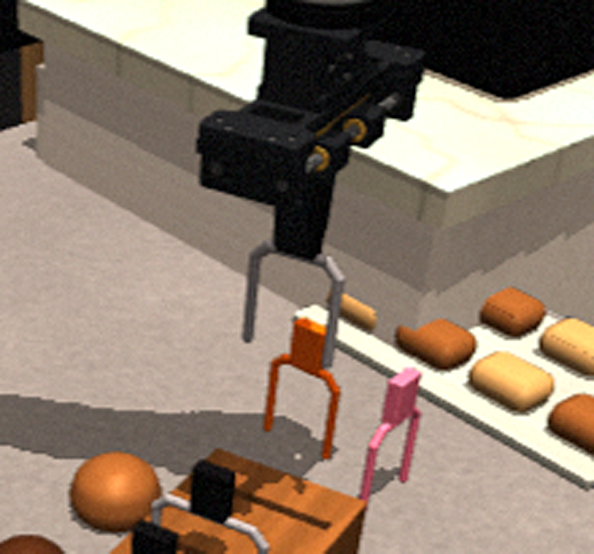

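The crop shows the clamp held by its block, hanging upright, with leg tips at crop (249,340) and (331,366). Two clamps remain in the rack. Next I move it above the bracket.

Emit:
send_rows(
  motion=[
    {"x": 1.2, "y": -3, "z": 0, "rx": 0, "ry": 0, "rz": 0, "jaw": 0.5},
    {"x": 1.2, "y": -4.2, "z": 0, "rx": 0, "ry": 0, "rz": 0, "jaw": 0.5},
    {"x": 1.2, "y": -4.2, "z": 0, "rx": 0, "ry": 0, "rz": 0, "jaw": 0.5},
    {"x": 1.2, "y": -4.2, "z": 0, "rx": 0, "ry": 0, "rz": 0, "jaw": 0.5},
    {"x": 1.2, "y": -4.2, "z": 0, "rx": 0, "ry": 0, "rz": 0, "jaw": 0.5},
  ],
)

```text
clock: 4.65
tool_pos: [0.5272, 0.1303, 0.2782]
eef_rot: [-0.161, 0.987, -0.0, -0.002]
contact_force: [1.0, -0.2, -1.2]
opening: 0.155
finger_force: 30.0
```

Emit:
send_rows(
  motion=[
    {"x": 1.2, "y": -4.2, "z": 0, "rx": 0, "ry": 0, "rz": 0, "jaw": 0.5},
    {"x": 1.2, "y": -4.2, "z": 0, "rx": 0, "ry": 0, "rz": 0, "jaw": 0.5},
    {"x": 1.2, "y": -4.2, "z": 0, "rx": 0, "ry": 0, "rz": 0, "jaw": 0.5},
    {"x": 1.2, "y": -4.2, "z": 0, "rx": 0, "ry": 0, "rz": 0, "jaw": 0.5},
    {"x": 1.2, "y": -4.2, "z": 0, "rx": 0, "ry": 0, "rz": 0, "jaw": 0.5},
  ],
)

```text
clock: 5.15
tool_pos: [0.5366, -0.0875, 0.2783]
eef_rot: [-0.16, 0.987, 0.0, -0.001]
contact_force: [0.7, 0.2, -1.6]
opening: 0.159
finger_force: 30.0
```

Emit:
send_rows(
  motion=[
    {"x": 1.2, "y": -4.2, "z": 0, "rx": 0, "ry": 0, "rz": 0, "jaw": 0.5},
    {"x": 1.2, "y": -4.2, "z": 0, "rx": 0, "ry": 0, "rz": 0, "jaw": 0.5},
    {"x": 1.2, "y": -4.2, "z": 0, "rx": 0, "ry": 0, "rz": 0, "jaw": 0.5},
    {"x": 1.2, "y": -4.2, "z": 0, "rx": 0, "ry": 0, "rz": 0, "jaw": 0.5},
    {"x": 1.6, "y": -3, "z": 0, "rx": 0, "ry": 0, "rz": 0, "jaw": 0.5},
  ],
)

```text
clock: 5.65
tool_pos: [0.5388, -0.2968, 0.2777]
eef_rot: [-0.159, 0.987, 0.0, -0.001]
contact_force: [0.2, -0.3, -1.1]
opening: 0.158
finger_force: 30.0
```

Emit:
send_rows(
  motion=[
    {"x": 0, "y": 0, "z": 0, "rx": 0, "ry": 0, "rz": 0.113, "jaw": 0.5},
    {"x": 0, "y": 0, "z": 0, "rx": 0, "ry": 0, "rz": 0.113, "jaw": 0.5},
    {"x": 0, "y": 0, "z": 0, "rx": 0, "ry": 0, "rz": 0.113, "jaw": 0.5},
    {"x": 0, "y": 0, "z": 0, "rx": 0, "ry": 0, "rz": 0.113, "jaw": 0.5},
    {"x": 0, "y": 0, "z": 0, "rx": 0, "ry": 0, "rz": 0.113, "jaw": 0.5},
  ],
)

```text
clock: 6.15
tool_pos: [0.5387, -0.2934, 0.2778]
eef_rot: [0.123, 0.992, 0.001, -0.002]
contact_force: [0.0, -0.1, -1.5]
opening: 0.157
finger_force: 30.0
```

```bash
python3 -c "
from h import *
go([.5485,-.3161,.24],np.radians(76))"
```

```text
t 6.15 pos [ 0.5387 -0.2934  0.2778] shift cm [-1.5193 -1.9605  3.7725] rot [ 0.0006 -0.0037 -0.0032] F [ 0.0466 -0.1323 -1.4582] open 0.15723027854569657 ff 29.97715431265533
```

Emit:
send_rows(
  motion=[
    {"x": -0.5, "y": -0.6, "z": 1, "rx": 0, "ry": 0, "rz": 0, "jaw": 0.5},
    {"x": -0.5, "y": -0.7, "z": 1.5, "rx": 0, "ry": 0, "rz": 0, "jaw": 0.5},
    {"x": -0.5, "y": -0.7, "z": 1.5, "rx": 0, "ry": 0, "rz": 0, "jaw": 0.5},
    {"x": 0, "y": 0, "z": 1, "rx": 0, "ry": 0, "rz": 0, "jaw": 0.5},
    {"x": 0, "y": 0, "z": 0, "rx": 0, "ry": 0, "rz": 0, "jaw": 0.5},
  ],
)

```text
clock: 6.65
tool_pos: [0.5481, -0.3165, 0.2267]
eef_rot: [0.121, 0.993, 0.001, -0.002]
contact_force: [-0.4, 0.2, -0.5]
opening: 0.157
finger_force: 30.0
```

```bash
python3 - <<'E'
from h import *
go([.5485,-.3161,.225],np.radians(76))
o=[]
for n,r in(('scene',(10,230,210,400)),('top',(450,150,640,320))):
    s=snap(n,n+'2');a=s['img'][r[1]:r[3],r[0]:r[2]]
    o.append(cv2.resize(np.clip(a*1.9,0,255).astype('uint8'),None,fx=3 if n=='scene' else 3,fy=3,interpolation=cv2.INTER_CUBIC))
cv2.imwrite('pics/c6.png',o[0][:,:,::-1]);cv2.imwrite('pics/c7.png',o[1][:,:,::-1])
E
```

```text
t 6.65 pos [ 0.5481 -0.3165  0.2267] shift cm [-0.0256  0.0477  0.173 ] rot [ 0.0014 -0.0051  0.0016] F [-0.4022  0.1734 -0.4761] open 0.15682544969324994 ff 29.979969849810004
```

View pics/c6.png

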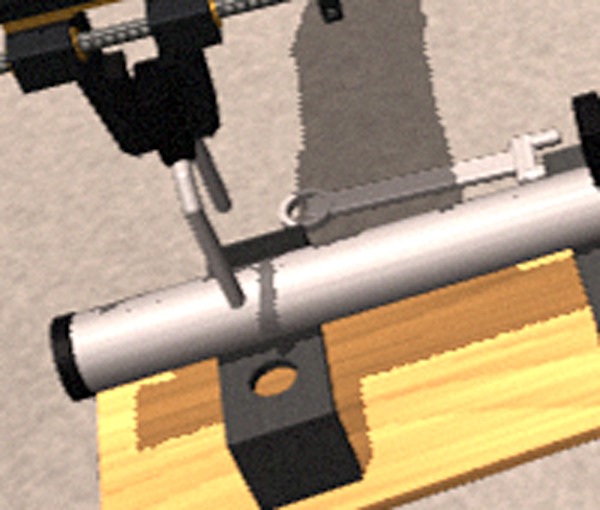

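```bash
python3 - <<'E'
from h import *
s=load('scene2');a=np.radians(-14);d=np.array([np.cos(a),np.sin(a),0])
P=np.array([.5481,-.3165,.1287])
for k,o in((.032,(238,303)),(-.032,(226,208))):
    u=np.array(o)/3+[10,230];p=atz(s,*u,.1287);e=p-(P+k*d)
    print(proj(s,P+k*d),u,p,'err mm along/lat',1e3*e@d,1e3*(e@[-d[1],d[0],0]))
E
```

```text
[ 89.80647574 330.94978106] [ 89.33333333 331.        ] [ 0.57883297 -0.32480652  0.1287    ] err mm along/lat -0.17039760535135773 -0.624798449818896
[ 85.68427043 299.47028695] [ 85.33333333 299.33333333] [ 0.51646311 -0.30908514  0.1287    ] err mm along/lat -0.49096019499832144 -0.4590517906768792
```

View pics/c7.png

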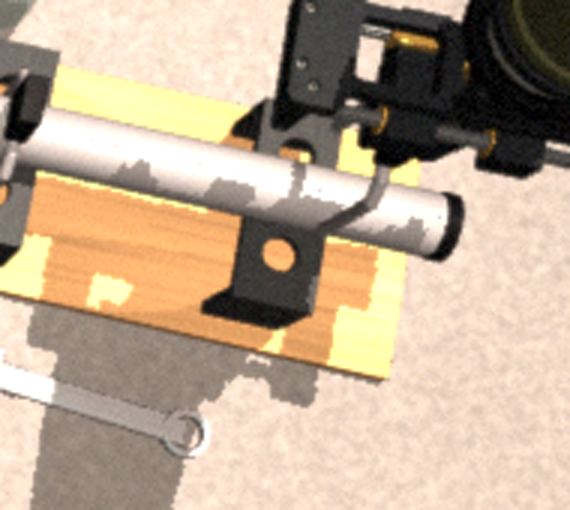

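Both tips are within 1 mm of the target line and the legs hang vertical, against hole clearance of ±7 mm. Lowering now.

Emit:
send_rows(
  motion=[
    {"x": 0, "y": 0, "z": 1.2, "rx": 0, "ry": 0, "rz": 0, "jaw": 0.5},
    {"x": 0, "y": 0, "z": 1.2, "rx": 0, "ry": 0, "rz": 0, "jaw": 0.5},
    {"x": 0, "y": 0, "z": 1.2, "rx": 0, "ry": 0, "rz": 0, "jaw": 0.5},
    {"x": 0, "y": 0, "z": 0.9, "rx": 0, "ry": 0, "rz": 0, "jaw": 0.5},
    {"x": 0, "y": 0, "z": 0, "rx": 0, "ry": 0, "rz": 0, "jaw": 0.5},
  ],
)

```text
clock: 7.25
tool_pos: [0.5486, -0.3162, 0.1827]
eef_rot: [0.121, 0.993, 0.001, -0.002]
contact_force: [-0.0, 0.3, -0.8]
opening: 0.157
finger_force: 30.0
```

Emit:
send_rows(
  motion=[
    {"x": 0, "y": 0, "z": 0.6, "rx": 0, "ry": 0, "rz": 0, "jaw": 0.5},
    {"x": 0, "y": 0, "z": 0.6, "rx": 0, "ry": 0, "rz": 0, "jaw": 0.5},
    {"x": 0, "y": 0, "z": 0.6, "rx": 0, "ry": 0, "rz": 0, "jaw": 0.5},
    {"x": 0, "y": 0, "z": 0.6, "rx": 0, "ry": 0, "rz": 0, "jaw": 0.5},
    {"x": 0, "y": 0, "z": 0.6, "rx": 0, "ry": 0, "rz": 0, "jaw": 0.5},
  ],
)

```text
clock: 7.75
tool_pos: [0.5497, -0.3167, 0.1542]
eef_rot: [0.121, 0.993, 0.0, -0.0]
contact_force: [0.3, -0.2, -1.4]
opening: 0.157
finger_force: 30.0
```

```bash
python3 -c "
from h import *
go([.5485,-.3161,.1327],np.radians(76))"
```

```text
t 7.75 pos [ 0.5497 -0.3167  0.1542] shift cm [0.1276 0.0295 2.1498] rot [ 0.0001 -0.      0.0016] F [ 0.2905 -0.2052 -1.4019] open 0.1566613032207827 ff 29.979904261417687
```

Emit:
send_rows(
  motion=[
    {"x": 0.1, "y": 0, "z": 0.5, "rx": 0, "ry": 0, "rz": 0, "jaw": 0.5},
    {"x": 0, "y": 0, "z": 0.5, "rx": 0, "ry": 0, "rz": 0, "jaw": 0.5},
    {"x": 0, "y": 0, "z": 0.4, "rx": 0, "ry": 0, "rz": 0, "jaw": 0.5},
    {"x": 0, "y": 0, "z": 0.3, "rx": 0, "ry": 0, "rz": 0, "jaw": 0.5},
    {"x": 0, "y": 0, "z": 0.2, "rx": 0, "ry": 0, "rz": 0, "jaw": 0.5},
  ],
)

```text
clock: 8.25
tool_pos: [0.5487, -0.3164, 0.1354]
eef_rot: [0.121, 0.993, 0.0, -0.0]
contact_force: [0.9, 0.5, 0.7]
opening: 0.157
finger_force: 30.0
```

Emit:
send_rows(
  motion=[
    {"x": 0, "y": 0, "z": 0.1, "rx": 0, "ry": 0, "rz": 0, "jaw": 0.5},
    {"x": 0, "y": 0, "z": 0.1, "rx": 0, "ry": 0, "rz": 0, "jaw": 0.5},
    {"x": 0, "y": 0, "z": 0, "rx": 0, "ry": 0, "rz": 0, "jaw": 0.5},
    {"x": 0, "y": 0, "z": 0, "rx": 0, "ry": 0, "rz": 0, "jaw": 0.5},
    {"x": 0, "y": 0, "z": 0, "rx": 0, "ry": 0, "rz": 0, "jaw": 0.5},
  ],
)

```text
clock: 8.75
tool_pos: [0.5488, -0.3165, 0.1351]
eef_rot: [0.121, 0.993, -0.0, 0.0]
contact_force: [-2.9, 1.9, 7.4]
opening: 0.153
finger_force: 30.0
```

```bash
python3 -c "
from h import *
go([.5485,-.3161,.1327],np.radians(76))"
```

```text
t 8.75 pos [ 0.5488 -0.3165  0.1351] shift cm [0.0401 0.0297 0.2391] rot [-0.0003  0.0006  0.0015] F [-2.8938  1.8766  7.4226] open 0.15291514913995494 ff 29.980229660868645
```

Contact force is 7 N within 2.4 mm of the predicted seat height, so the crown is on the tube. I'll give it one more small push to confirm, then open.

Emit:
send_rows(
  motion=[
    {"x": 0, "y": 0, "z": 0.1, "rx": 0, "ry": 0, "rz": 0, "jaw": 0.5},
    {"x": 0, "y": 0, "z": 0, "rx": 0, "ry": 0, "rz": 0, "jaw": 0.5},
    {"x": 0, "y": 0, "z": 0, "rx": 0, "ry": 0, "rz": 0, "jaw": 0.5},
    {"x": 0, "y": 0, "z": -0.1, "rx": 0, "ry": 0, "rz": 0, "jaw": 0.5},
    {"x": 0, "y": 0, "z": -0.1, "rx": 0, "ry": 0, "rz": 0, "jaw": 0.5},
  ],
)

```text
clock: 9.25
tool_pos: [0.5488, -0.3165, 0.1354]
eef_rot: [0.121, 0.993, -0.0, 0.0]
contact_force: [-0.4, 1.1, -0.2]
opening: 0.155
finger_force: 30.0
```

Emit:
send_rows(
  motion=[
    {"x": 0, "y": 0, "z": 0, "rx": 0, "ry": 0, "rz": 0, "jaw": 2},
    {"x": 0, "y": 0, "z": 0, "rx": 0, "ry": 0, "rz": 0, "jaw": 3},
    {"x": 0, "y": 0, "z": 0, "rx": 0, "ry": 0, "rz": 0, "jaw": 4},
    {"x": 0, "y": 0, "z": 0, "rx": 0, "ry": 0, "rz": 0, "jaw": 4},
    {"x": 0, "y": 0, "z": 0, "rx": 0, "ry": 0, "rz": 0, "jaw": 4},
  ],
)

```text
clock: 9.75
tool_pos: [0.5487, -0.3165, 0.1345]
eef_rot: [0.121, 0.993, 0.0, -0.0]
contact_force: [0.1, -0.2, -0.0]
opening: 0.454
finger_force: 0.0
```

Emit:
send_rows(
  motion=[
    {"x": 0, "y": 0, "z": -1, "rx": 0, "ry": 0, "rz": 0, "jaw": 4},
    {"x": 0, "y": 0, "z": -2, "rx": 0, "ry": 0, "rz": 0, "jaw": 4},
    {"x": 0, "y": 0, "z": -3, "rx": 0, "ry": 0, "rz": 0, "jaw": 4},
    {"x": 0, "y": 0, "z": -3, "rx": 0, "ry": 0, "rz": 0, "jaw": 4},
    {"x": 0, "y": 0, "z": -3, "rx": 0, "ry": 0, "rz": 0, "jaw": 4},
  ],
)

```text
clock: 10.25
tool_pos: [0.5487, -0.3164, 0.2566]
eef_rot: [0.121, 0.993, 0.0, 0.0]
contact_force: [0.7, -0.4, 0.5]
opening: 0.455
finger_force: 0.0
```

```bash
python3 - <<'E'
from h import *
go([.5485,-.3161,.1327],np.radians(76))
s=snap('scene','scene3');a=s['img'][130:410,10:450]
cv2.imwrite('pics/c8.png',cv2.resize(np.clip(a*1.9,0,255).astype('uint8'),None,fx=1.8,fy=1.8,interpolation=cv2.INTER_CUBIC)[:,:,::-1])
E
```

```text
t 10.25 pos [ 0.5487 -0.3164  0.2566] shift cm [ 0.0324  0.0225 12.3911] rot [0.0001 0.0005 0.0017] F [ 0.6609 -0.3975  0.5375] open 0.45452118527812774 ff 0.0
```

View pics/c8.png

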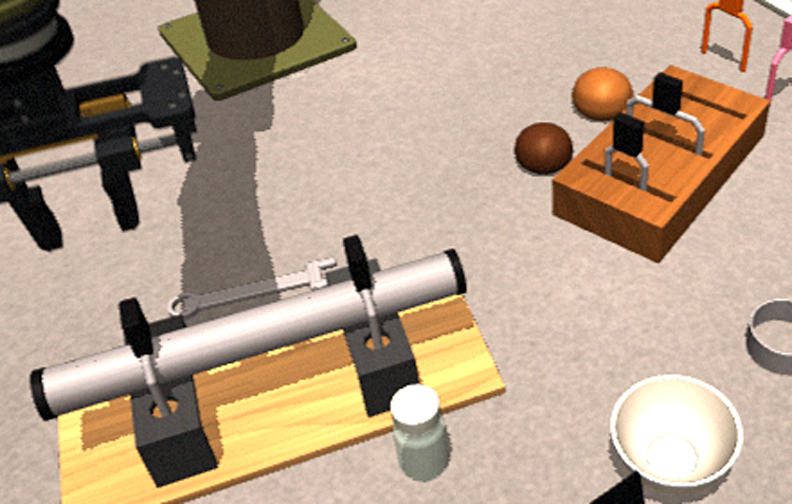

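The clamp sits on the tube at crop (140,335) like its neighbour at (360,270), with its visible leg in the hole at (165,407). The other two clamps still stand in the rack, and the gripper is open and clear.

```bash
python3 -c "
from plant import *
print(finish_job())"
```

```text
the job is handed in; nothing more can be done
None
```

The 64 mm clamp is seated on the tube with its legs through the empty bracket's holes and released, the other two clamps are still in the rack, and the job was handed in at about 10 s; no verdict came back.

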